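Slide the red bung out of the packed tray and bung the cask

ROBOT

A 6-joint arm with a two-finger parallel gripper is mounted at the origin on the work surface; the furniture and walls round the work are solid. World frame = base frame: x ahead of the robot, y to its left, z up, the work surface at z = 0. Lengths are in m, angles in rad, forces in N, time in s.
With the tool pointing down it reaches from about 0.3 to 0.875 m from the base axis. Payload 6.4 kg.
Tool frame: the origin (TCP) lies at the very end of the fingers, on their centre line; the grasp point (between the pads) lies 19 mm behind it; z points along the fingers, y is the line along which they close (so a half turn about z gives the same grasp; the last joint's range is limited). The gripper opens to 85 mm and grips with 20 to 120 N. Pads are 22 mm wide; open, the fingers measure 114 mm over their backs; the gripper's body (76 mm by 85 mm) begins 54 mm behind the grasp point. The pads swing forward as they close: fully open they stand 13 mm farther back than shut.
Start: joints at [1.02, 0.181, 1.607, -0, 1.354, -0.206], TCP at [0.194, 0.541, 0.231] pointing down, gripper open.
Joint ranges: [-2.99, 2.99], [-0.89, 2.07], [0.3, 2.58], [-1.14, 4.28], [0, 2.63], [-3.12, 3.12]. Speed limits (rad/s): [2.57, 2.57, 3.01, 3.14, 3.14, 3.14].

INTERFACE

Orientations are given as a unit quaternion [w, x, y, z].
In Python, from bench import ctrl gives the robot as it stands.
- The arm moves only by the tool jog_arm, never from a script. Its argument "series" is a list that holds one entry, the list of rows, each a list of 7 numbers: the shift along the tool's x, y, z in mm, then the turn, a rotation vector about the tool's x, y, z in rad, then the finger opening in mm, from 0 to 85.4. In form: [[[tx, ty, tz, rx, ry, rz, gripper], ...]]. A call has exactly 10 rows; each row shifts and turns the commanded pose from where the row before left it, along the tool's axes as they then stand; what a row does not reach is not made up. A row lasts 1/10 s, in which the tool goes at most 50 mm and 8.59 degrees, less where a joint would pass 70% of its speed; a pose out of reach is approached as far as the arm can. A call with a gripper value outside its range is refused whole. The fingers move at their own pace and stop on an object; the grip force is fixed at half the most. Time passes only in rows, so rows that do not move let the fingers close, or fill a call up. It gives the time, the measured TCP pose, the force, the opening and the grip force at its end, in the units of the state.
- ctrl.get_obs(): the state, without advancing time (a new reading comes with each control period).
- ctrl.camera(name): name is "side" or "top" or "wrist"; returns a dict with "frame" (400x640x3 uint8, blue, green, red), "z_map" (400x640 float32, m along the optical axis (not along the pixel's ray), 0 where there is no reading), "fx", "fy", "cx", "cy" (pixels), "xyz" and "rotation" of the camera in the world. Camera axes: x right, y down, z forward; pixel columns grow to the right and rows downward; lengths in m; the calibration is good to about 2 mm. A picture is of the moment at which its call begins.
- ctrl.hand_in(): hands the job in; it is judged then, once.
The state is a dict: "time_s": time; "q": joint angles; "dq": joint speeds; "joint_efforts": joint torques, N m; "eef_pos": TCP position; "eef_rot": TCP orientation; "wrist_force": force on the tool from outside, world axes, zero at the start; "torque": the same for the moment, N m; "opening": opening from 0.0 (shut) to 1.0 (fully open); "grasp_force": force on a finger pad.
Only numpy, scipy, OpenCV 4.12 (cv2) and the standard library are available. Lean on these libraries where they do the work, as an engineer would, in place of code of your own. Each camera call takes 0.05 s, during which the arm holds its last target. There are 200 camera calls.

TASK

The cask needs its red silicone bung, which stands packed tight against beech bungs in the front row of the bung tray, with no room for fingers round it. With a light fingertip on its top, slide it straight forward onto the bare front of the tray until there is a good finger's width free between it and all the others, without shifting them. Then pick it up, lower it upright into the cask's bung hole without dropping it, push it firmly home so that it sits wedged tight, and let go.

Things in the scene. Friction and masses are not known exactly. Their poses are not given: they have to be found in the camera images.
- red_bung: wine-red silicone bung, a tapered plug 43 mm across the foot, 50 mm across the flat top, 36 mm high, 50 to 100 g; origin: centre of its underside, z up. Starts in any of the three front-row places. Its top gives a little (1 mm at 15 N). Pressed with 3 to 6 N on the middle of its top it is dragged along the smooth tray by friction; 10 N or more against the tray marks the silicone
- bung_a: turned beech bung, pale wood, 50 mm across the top, tapering to its foot, 35 mm high; origin at the centre of its underside; one of the five that must stay where they stand
- bung_b: turned beech bung, pale wood, 50 mm across the top, tapering to its foot, 35 mm high; origin at the centre of its underside; one of the five that must stay where they stand
- bung_c: turned beech bung, pale wood, 50 mm across the top, tapering to its foot, 35 mm high; origin at the centre of its underside; one of the five that must stay where they stand
- bung_d: turned beech bung, pale wood, 50 mm across the top, tapering to its foot, 35 mm high; origin at the centre of its underside; one of the five that must stay where they stand
- bung_e: turned beech bung, pale wood, 50 mm across the top, tapering to its foot, 35 mm high; origin at the centre of its underside; one of the five that must stay where they stand
- bung_tray: light waxed wooden tray, fixed to the counter; origin 18 mm below its floor. Bungs stand touching in two rows of three, 50.5 mm apart: front row at x = +33.5 mm, rear row at x = +84 mm, y = 0 and +-50.5 mm. Walls 8 mm thick and 26 mm above the floor enclose the rear and, from x = -4 to +118 mm, the sides (inner width 155 mm). -x is the open front, towards the robot
- tray_front (a point): middle of the bare front part of the tray floor, on the floor, at x = -43 mm, y = 0 of the tray, whose axes it shares. The bare part runs from x = -4 mm to the front edge at x = -90 mm, 171 mm wide, flat and level, no walls. The tray's height differs from day to day: its floor is 12 to 18 mm above the counter, to be found more exactly only by touch
- cask: small oak cask with dark hoops lying on a cradle, fixed to the counter, about 230 mm long along its y axis and 160 mm thick, with a brass bush on top; origin on the counter under its middle
- bung_hole (a point): centre of the mouth of the bung hole, on top of the brass bush (68 mm across), 191 mm above the counter. The hole faces up and tapers from 47 to 44 mm across, 19 mm down. Home, the bung's underside lies 20 mm below the mouth and its upper 16 mm stand proud: hold it by its top 12 mm or the fingers meet the bush. It wedges tight under a push of 15 to 20 N; over 30 N is too hard
Things that resemble listed ones, but are neither listed nor needed, are in the scene too. Several things have the shape of the red_bung; the one meant has the colours described above.

How it is judged:
On the way, in this order (a step that is already met when the one before it is completed fails the run):
1. the red bung has been slid along the tray clear of the pack: standing on the tray floor with at least about 22 mm between it and every other bung (horizontal distance between red_bung and bung_a above 0.072 m and horizontal distance between red_bung and bung_b above 0.072 m and horizontal distance between red_bung and bung_c above 0.072 m and horizontal distance between red_bung and bung_d above 0.072 m and horizontal distance between red_bung and bung_e above 0.072 m and z of red_bung in the frame of bung_tray between 0.015 and 0.0205 m and angle between red_bung's own z axis and vertical below 0.1 rad), for 0.2 s.
2. the red bung has been picked up: held by the fingers more than 40 mm above the tray floor (z of red_bung in the frame of bung_tray above 0.058 m and contact force between the fingers and red_bung above 1 N), for 0.1 s.
At the end, for the whole second after the job is handed in: The red bung stands upright (0.1 rad) in the bung hole, within 4 mm of its centre, underside 18 to 26 mm below the mouth, released, at rest and wedged: the hole still grips it with over 14 N (a 15 N push leaves about 25 N). Each of the five beech bungs is within 5 mm of where it stood (horizontal distance between red_bung and bung_hole below 0.004 m and z of red_bung in the frame of bung_hole between -0.026 and -0.018 m and angle between red_bung's own z axis and vertical below 0.1 rad and contact force between red_bung and cask above 14 N and linear speed of red_bung below 0.01 m/s and contact force between the fingers and red_bung below 0.1 N and distance of each of bung_a, bung_b, bung_c, bung_d, bung_e from where it was at the start of the episode below 0.005 m); the robot touches nothing.
It fails at once if a beech bung shifted by more than 5 mm (distance of any of bung_a, bung_b, bung_c, bung_d, bung_e from where it was at the start of the episode above 0.005 m).
It fails at once if the red bung pressed into the tray with more than 10 N while it is being slid out (less than 20 mm from a beech bung) (contact force between red_bung and bung_tray above 10 N and (horizontal distance between red_bung and bung_a below 0.07 m or horizontal distance between red_bung and bung_b below 0.07 m or horizontal distance between red_bung and bung_c below 0.07 m or horizontal distance between red_bung and bung_d below 0.07 m or horizontal distance between red_bung and bung_e below 0.07 m)).
It fails at once if the red bung lifted out of the pack (more than 6 mm off the tray floor while less than 20 mm from a beech bung) instead of being slid out (z of red_bung in the frame of bung_tray above 0.024 m and (horizontal distance between red_bung and bung_a below 0.07 m or horizontal distance between red_bung and bung_b below 0.07 m or horizontal distance between red_bung and bung_c below 0.07 m or horizontal distance between red_bung and bung_d below 0.07 m or horizontal distance between red_bung and bung_e below 0.07 m)).
It fails at once if the red bung driven into the cask much too hard (over 60 N of contact force between them, from a push of more than about 30 N) (contact force between red_bung and cask above 60 N).
It fails at once if the red bung dropped (falling faster than 0.2 m/s out of the fingers) (linear speed of red_bung above 0.2 m/s and contact force between the fingers and red_bung below 0.05 N).
It also fails if it takes over 70 s, if anything falls off the work surface, if the arm or the gripper's body presses on something with over 40 N, if the wrist force passes 120 N, or if a joint passes its speed limit or range.

## Working session

There is one attempt and no reset: what is moved stays moved. The work goes in short steps, Python scripts to look and compute and a tool call to move; the robot and the scene stay as the last step left them, time stands still between calls to the robot, and variables do not carry over. Pictures are saved under pics/ and viewed, at most 14 in all, crops included, and the job is handed in when it is done.

Besides the shell and the picture viewer there is one more tool, called after ">>>" by a JSON object that holds its "api" and its "payload", one argument or row to a line. jog_arm: Moves the arm, as the interface text tells. Its arguments: {"type":"object","properties":{"series":{"type":"array"}},"required":["series"]}

```bash
mkdir -p pics
cat > h.py <<'E'
from bench import ctrl
import numpy as np, cv2
def cam(n):
    c=ctrl.camera(n); return c
def world(c,u,v,z=None):
    d=z if z is not None else c['z_map'][int(round(v)),int(round(u))]
    p=np.array([(u-c['cx'])/c['fx']*d,(v-c['cy'])/c['fy']*d,d])
    return R(c)@p+np.array(c['xyz'])
def R(c):
    r=np.array(c['rotation'],float)
    if r.size==9: return r.reshape(3,3)
    from scipy.spatial.transform import Rotation as Ro
    return Ro.from_quat(np.r_[r[1:],r[0]]).as_matrix()
def cloud(c):
    v,u=np.mgrid[0:400,0:640]; d=c['z_map']
    P=np.stack([(u-c['cx'])/c['fx']*d,(v-c['cy'])/c['fy']*d,d],-1)
    return P@R(c).T+np.array(c['xyz'])
E
python3 - <<'E'
from h import *
import pickle
o=ctrl.get_obs(); print(o)
for n in("top","side"):
    c=cam(n); print(n,c['fx'],c['xyz'],c['rotation']); pickle.dump(c,open(n+'.pkl','wb')); cv2.imwrite(f'pics/{n}.png',c['frame'])
E
```

```text
{'time_s': 0.0, 'q': array([ 1.01967277e+00,  1.81533516e-01,  1.60803322e+00, -1.72671125e-05,
        1.35380090e+00, -2.06304570e-01]), 'dq': array([ 0.00173513, -0.00082422,  0.00111984,  0.00047058, -0.00134181,
        0.00046931]), 'joint_efforts': array([-6.18937465e-04, -4.44847155e+01, -3.51352108e+01, -2.18968994e-04,
        8.76332080e-03,  1.92986090e-05]), 'eef_pos': array([0.19405348, 0.54066406, 0.23037621]), 'eef_rot': array([-3.20294983e-04,  1.71554711e-01,  9.85174194e-01, -8.27717338e-04]), 'wrist_force': array([ 0.4220019 , -0.26709296, -0.35457349]), 'torque': array([-0.01140081,  0.00548337,  0.04319235]), 'grasp_force': 0.0, 'opening': 1.000513016275964}
top 407.8333265386652 [0.25711404 0.02114912 1.2166587 ] [ 0.06443442 -0.70360701  0.70494196 -0.06198554]
side 426.23947842384484 [0.44602614 1.04866436 0.83858789] [ 0.00307007 -0.00296467  0.88475159 -0.46604335]
```

View pics/top.png

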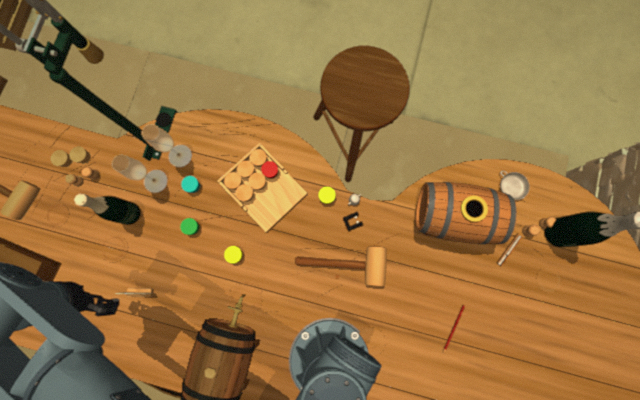

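View pics/side.png

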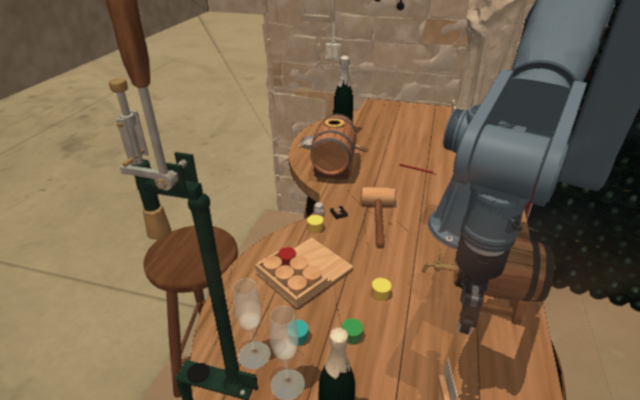

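The top view shows the tray around (262,187), with the red bung at about (270,170) and the bung hole at about (474,208). The side view shows red at about (287,256) and the hole at about (334,123). Next I'll measure from these and crop in closer.

Run:
```python
from h import *
import pickle
for n,bx in(("top",((205,135,110,105),(410,170,115,80))),("side",((245,225,120,90),(305,105,60,45)))):
    c=pickle.load(open(n+'.pkl','rb')); im=c['frame']; W=cloud(c); hsv=cv2.cvtColor(im,cv2.COLOR_BGR2HSV)
    x,y,w,h=bx[0]; rows=[]
    for x,y,w,h in bx: rows.append(cv2.resize(im[y:y+h,x:x+w],(390,int(390*h/w)),interpolation=cv2.INTER_CUBIC))
    H=max(r.shape[0] for r in rows)
    cv2.imwrite(f'pics/crop_{n}.png',np.hstack([cv2.copyMakeBorder(r,0,H-r.shape[0],0,0,0) for r in rows]))
    x,y,w,h=bx[0]
    m=np.zeros(im.shape[:2],bool); m[y:y+h,x:x+w]=True
    red=m&((hsv[...,0]<5)|(hsv[...,0]>170))&(hsv[...,1]>150)
    P=W[red]; zt=np.percentile(P[:,2],80); vv,uu=np.where(red); T=P[:,2]>zt-.008
    print(n,'red',red.sum(),uu.mean(),vv.mean(),zt,P[T].mean(0),P[T].min(0),P[T].max(0))
    x,y,w,h=bx[1]; m[:]=False; m[y:y+h,x:x+w]=True
    yel=m&(hsv[...,0]>18)&(hsv[...,0]<32)&(hsv[...,1]>120)&(hsv[...,2]>140)
    # brass bush: cloud near highest
    P=W[yel]; vv,uu=np.where(yel); print('brass',yel.sum(),uu.min(),uu.max(),vv.min(),vv.max(),np.median(P,0),P.min(0),P.max(0))
```

```text
top red 203 269.41379310344826 169.17733990147784 0.053210184428949425 [0.54483337 0.17746267 0.05135879] [0.52193364 0.15465501 0.04554845] [0.5690027  0.19983852 0.05837271]
brass 345 410 487 170 221 [ 0.40934738 -0.36645557  0.1898127 ] [ 0.25711404 -0.56541841 -0.86887685] [0.7637595  0.02114912 1.2166587 ]
side red 177 286.28248587570624 254.2316384180791 0.05087939498816041 [0.54346589 0.19047779 0.05921983] [0.44602614 0.15567236 0.042882  ] [0.56768219 1.04866436 0.83858789]Traceback (most recent call last):
  File "<stdin>", line 17, in <module>
    return umr_minimum(a, axis, None, out, keepdims, initial, where)
ValueError: zero-size array to reduction operation minimum which has no identity
```

View pics/crop_top.png

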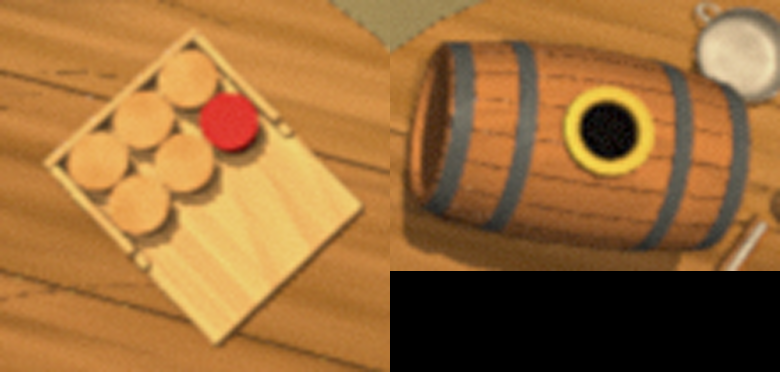

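View pics/crop_side.png

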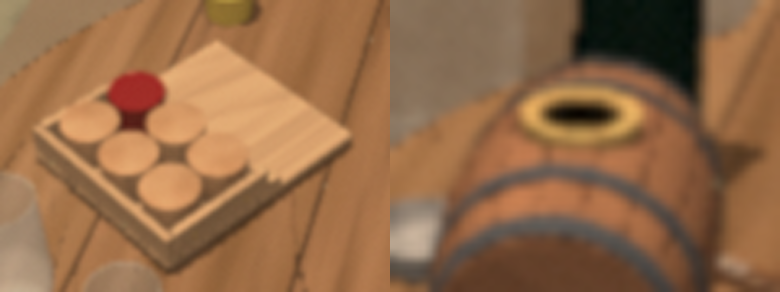

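Crop pixels read: beech tops at (188,79), (144,120), (98,160), (184,163) and (140,205), red at (231,123), bush centre at (609,130) in the top crop and (580,115) in the side crop. So red is in the front-row place on the tray's −y side or +y side, beside the wall.

```bash
cat >> h.py <<'E'
def ray(c,u,v): 
    d=R(c)@np.array([(u-c['cx'])/c['fx'],(v-c['cy'])/c['fy'],1]); return np.array(c['xyz'],float),d
def atz(c,u,v,z): o,d=ray(c,u,v); return o+d*(z-o[2])/d[2]
def tri(a,b):
    A=[];B=[]
    for o,d in(a,b):
        d=d/np.linalg.norm(d); M=np.eye(3)-np.outer(d,d); A.append(M);B.append(M@o)
    p=np.linalg.solve(sum(A),sum(B)); return p,[np.linalg.norm(M@p-q) for M,q in zip(A,B)]
E
python3 - <<'E'
from h import *
import pickle
t=pickle.load(open('top.pkl','rb'));s=pickle.load(open('side.pkl','rb'))
f=110/390; T=lambda x,y:(205+x*f-.36,135+y*f-.36)
g=120/390; S=lambda x,y:(245+x*g-.35,225+y*g-.35)
print('hole tri',tri(ray(t,410+219*115/390-.35,170+130*115/390-.35),ray(s,305+190*60/390-.4,105+115*60/390-.4)), 'top@.191',atz(t,474.2,208,.191))
print('red tri',tri(ray(t,*T(231,123)),ray(s,*S(137,93))))
for n,a,b in(('rear by red',(188,79),(89,122)),('rear mid',(144,120),(128,153)),('rear far',(98,160),(169,187)),('front mid',(184,163),(176,122)),('front far',(140,205),(217,154))):
    print(n,tri(ray(t,*T(*a)),ray(s,*S(*b))))
Z=.050
P=np.array([atz(t,*T(*p),Z)[:2] for p in((231,123),(184,163),(140,205),(188,79),(144,120),(98,160))])
N=np.array([(33.5,-1),(33.5,0),(33.5,1),(84,-1),(84,0),(84,1)]);N[:,1]*=50.5
best=None
for sg in(1,-1):
    q=N*[1,sg]/1000; qc=q-q.mean(0); pc=P-P.mean(0); U,D,V=np.linalg.svd(qc.T@pc); 
    Rm=V.T@np.diag([1,np.sign(np.linalg.det(V.T@U.T))])@U.T; e=pc-qc@Rm.T
    print(sg,'res mm',1000*np.linalg.norm(e,axis=1).round(4),'yaw',np.degrees(np.arctan2(Rm[1,0],Rm[0,0])),'orig',P.mean(0)-Rm@q.mean(0), 'redfit',P.mean(0)+Rm@qc[0])
for n,p in(('fc1',(362,207)),('fc2',(217,345))): print(n,atz(t,*T(*p),.015))
W=cloud(t)
for n,p in(('floor',(270,250)),('floor2',(300,210)),('table',(60,300))):
    u,v=map(int,T(*p)); print(n,np.median(W[v-2:v+3,u-2:u+3].reshape(-1,3),0))
o=ctrl.get_obs()
from scipy.spatial.transform import Rotation as Ro
w=o['eef_rot'];print(Ro.from_quat(np.r_[w[1:],w[0]]).as_matrix().round(3))
E
```

```text
hole tri (array([ 0.40712945, -0.36470245,  0.18764611]), [np.float64(0.000765322397867371), np.float64(0.0007653223978673773)]) top@.191 [ 0.4073633  -0.36351275  0.191     ]
red tri (array([0.5442697 , 0.17656019, 0.04751578]), [np.float64(0.0004995853873734033), np.float64(0.0004995853873734054)])
rear by red (array([0.58141554, 0.21311761, 0.0487945 ]), [np.float64(0.0008835446148783083), np.float64(0.0008835446148785246)])
rear mid (array([0.54648   , 0.24876104, 0.04889202]), [np.float64(0.000685909840003756), np.float64(0.0006859098400037536)])
rear far (array([0.51214343, 0.28572893, 0.04912912]), [np.float64(0.0010557639476243745), np.float64(0.0010557639476244797)])
front mid (array([0.50964488, 0.21432589, 0.05018389]), [np.float64(0.0006289339472854549), np.float64(0.0006289339472855042)])
front far (array([0.47497644, 0.24974832, 0.04901772]), [np.float64(0.0003366719814739152), np.float64(0.0003366719814740767)])
1 res mm [1.2 0.5 1.  1.1 0.  0.9] yaw 43.45070531778024 orig [0.48594204 0.19074205] redfit [0.54499229 0.17711971]
-1 res mm [51.6 50.1 51.5 51.6 50.5 51.2] yaw -136.69485114052796 orig [0.57134559 0.27144187] redfit [0.5816044  0.21171535]
fc1 [0.47953194 0.06854219 0.015     ]
fc2 [0.36314925 0.1885281  0.015     ]
floor [0.44319302 0.14802091 0.01536254]
floor2 [0.47978072 0.12162444 0.01535542]
table [4.03717503e-01 3.26321122e-01 5.52105626e-05]
[[-0.941  0.338 -0.001]
 [ 0.338  0.941 -0.001]
 [ 0.    -0.002 -1.   ]]
```

>>> {"api": "jog_arm", "payload": {
  "series": [
    [[-42,-21,5,0,0,0,0],[-42,-21,5,0,0,0,0],[-42,-21,5,0,0,0,0],[-42,-21,5,0,0,0,0],[-42,-21,5,0,0,0,0],[-42,-21,5,0,0,0,0],[-42,-21,5,0,0,0,0],[-42,-21,5,0,0,0,0],[-42,-21,5,0,0,0,0],[-42,-21,5,0,0,0,0]]
  ]
}}

```text
time_s: 1.1
eef_pos: [0.5195, 0.1999, 0.1808]
eef_rot: [-0.0, 0.172, 0.985, -0.0]
wrist_force: [-0.4, 1.1, -0.2]
opening: 0.002
grasp_force: 0.0
```

>>> {"api": "jog_arm", "payload": {
  "series": [
    [[-33,-14,0,0,0,0,0],[0,0,0,0,0,0.145,0],[0,0,0,0,0,0.145,0],[0,0,0,0,0,0.145,0],[0,0,0,0,0,0.145,0],[0,0,0,0,0,0.145,0],[0,0,0,0,0,0.145,0],[0,0,0,0,0,0.145,0],[0,0,0,0,0,0.145,0],[0,0,0,0,0,0.145,0]]
  ]
}}

```text
time_s: 2.1
eef_pos: [0.5446, 0.1772, 0.1807]
eef_rot: [-0.0, 0.737, 0.676, -0.0]
wrist_force: [0.1, 0.0, -0.3]
opening: -0.004
grasp_force: 0.0
```

>>> {"api": "jog_arm", "payload": {
  "series": [
    [[0,0,0,0,0,0.145,0],[0,0,0,0,0,0.145,0],[0,0,0,0,0,0.145,0],[0,0,0,0,0,0.145,0],[0,0,0,0,0,0.145,0],[0,0,0,0,0,0,0],[0,0,0,0,0,0,0],[0,0,0,0,0,0,0],[0,0,0,0,0,0,0],[0,0,0,0,0,0,0]]
  ]
}}

```text
time_s: 3.1
eef_pos: [0.545, 0.1773, 0.1813]
eef_rot: [-0.0, 0.927, 0.375, -0.0]
wrist_force: [0.4, 0.9, 0.7]
opening: 0.0
grasp_force: 0.0
```

```bash
cat >> h.py <<'E'
from scipy.spatial.transform import Rotation as Ro
def st():
    o=ctrl.get_obs(); w=o['eef_rot']; M=Ro.from_quat(np.r_[w[1:],w[0]]).as_matrix()
    print('t',round(o['time_s'],2),'p',o['eef_pos'].round(4),'yawx',np.degrees(np.arctan2(M[1,0],M[0,0])).round(2),'z',M[:,2].round(4),'F',o['wrist_force'].round(2),'op',round(o['opening'],3),'g',round(o['grasp_force'],1),'q',o['q'].round(2)); return o['eef_pos'],M
E
python3 - <<'E'
from h import *
import pickle
p,M=st(); c=cam('wrist'); pickle.dump(c,open('w1.pkl','wb')); cv2.imwrite('pics/w1.png',c['frame']); print(c['fx'],c['xyz'],R(c)[:,2])
im=c['frame'];hsv=cv2.cvtColor(im,cv2.COLOR_BGR2HSV)
red=(((hsv[...,0]<6)|(hsv[...,0]>168))&(hsv[...,1]>150)); print(red.sum(),np.argwhere(red).mean(0)); W=cloud(c); print(np.percentile(W[red],[5,50,95],axis=0))
E
```

```text
t 3.1 p [0.545  0.1773 0.1813] yawx 43.99 z [-0. -0. -1.] F [0.42 0.9  0.68] op 0.0 g 0.0 q [ 0.11  0.23  1.66 -0.    1.26  0.91]
318.8631420798384 [0.60362943 0.23371666 0.32331397] [-0.2238394  -0.21574711 -0.95044679]
2317 [190.58610272 323.32757877]
[[0.52546758 0.15660916 0.0495784 ]
 [0.54656886 0.17769573 0.05097293]
 [0.56623477 0.1972209  0.05210621]]
```

View pics/w1.png

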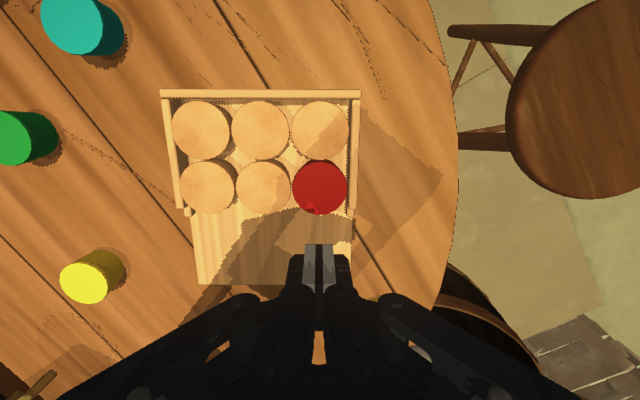

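The wrist view has red at about (320,187), straight ahead of the closed fingers, and the rear wall is level in the picture, so the yaw is right. Now I'll descend close to the top.

>>> {"api": "jog_arm", "payload": {
  "series": [
    [[0,0,25,0,0,0,0],[0,0,30,0,0,0,0],[0,0,30,0,0,0,0],[0,0,25,0,0,0,0],[0,0,11,0,0,0,0],[0,0,4,0,0,0,0],[0,0,1,0,0,0,0],[0,0,0,0,0,0,0],[0,0,0,0,0,0,0],[0,0,0,0,0,0,0]]
  ]
}}

```text
time_s: 4.15
eef_pos: [0.5457, 0.1774, 0.0564]
eef_rot: [0.0, 0.927, 0.374, 0.001]
wrist_force: [-0.2, -0.3, -0.4]
opening: -0.001
grasp_force: 0.0
```

Run:
```python
from h import *
for i in range(3): st(); cam('top')
st()
```

```text
t 4.15 p [0.5457 0.1774 0.0564] yawx 43.94 z [ 1.8e-03  2.0e-04 -1.0e+00] F [-0.19 -0.31 -0.39] op -0.001 g 0.0 q [ 0.11  0.39  1.73 -0.    1.02  0.91]
t 4.2 p [0.5455 0.1773 0.0561] yawx 43.94 z [ 1.4e-03  2.0e-04 -1.0e+00] F [-0.35 -0.11 -0.07] op -0.001 g 0.0 q [ 0.11  0.39  1.73 -0.    1.02  0.91]
t 4.25 p [0.5454 0.1773 0.056 ] yawx 43.94 z [ 1.2e-03  1.0e-04 -1.0e+00] F [0.18 0.2  0.02] op 0.001 g 0.0 q [0.11 0.39 1.73 0.   1.02 0.91]
t 4.3 p [0.5453 0.1773 0.0558] yawx 43.94 z [ 8.e-04  1.e-04 -1.e+00] F [ 0.03 -0.32 -0.05] op -0.005 g 0.0 q [0.11 0.39 1.73 0.   1.02 0.91]
```

>>> {"api": "jog_arm", "payload": {
  "series": [
    [[0,0,0.5,0,0,0,0],[0,0,0.5,0,0,0,0],[0,0,0.5,0,0,0,0],[0,0,0,0,0,0,0],[0,0,0,0,0,0,0],[0,0,0,0,0,0,0],[0,0,0,0,0,0,0],[0,0,0,0,0,0,0],[0,0,0,0,0,0,0],[0,0,0,0,0,0,0]]
  ]
}}

```text
time_s: 5.3
eef_pos: [0.545, 0.1772, 0.0538]
eef_rot: [0.0, 0.927, 0.374, 0.0]
wrist_force: [0.6, 0.6, 0.1]
opening: -0.003
grasp_force: 0.0
```

Run:
```python
from h import *
st()
```

```text
t 5.3 p [0.545  0.1772 0.0538] yawx 43.94 z [ 1.e-04 -0.e+00 -1.e+00] F [0.59 0.61 0.11] op -0.003 g 0.0 q [ 0.11  0.4   1.73 -0.    1.01  0.91]
```

>>> {"api": "jog_arm", "payload": {
  "series": [
    [[0,0,0.3,0,0,0,0],[0,0,0.3,0,0,0,0],[0,0,0,0,0,0,0],[0,0,0,0,0,0,0],[0,0,0,0,0,0,0],[0,0,0,0,0,0,0],[0,0,0,0,0,0,0],[0,0,0,0,0,0,0],[0,0,0,0,0,0,0],[0,0,0,0,0,0,0]]
  ]
}}

```text
time_s: 6.3
eef_pos: [0.545, 0.1773, 0.0532]
eef_rot: [-0.0, 0.927, 0.374, 0.0]
wrist_force: [0.2, 0.0, -0.8]
opening: -0.0
grasp_force: 0.0
```

>>> {"api": "jog_arm", "payload": {
  "series": [
    [[0,0,0.2,0,0,0,0],[0,0,0.2,0,0,0,0],[0,0,0,0,0,0,0],[0,0,0,0,0,0,0],[0,0,0,0,0,0,0],[0,0,0,0,0,0,0],[0,0,0,0,0,0,0],[0,0,0,0,0,0,0],[0,0,0,0,0,0,0],[0,0,0,0,0,0,0]]
  ]
}}

```text
time_s: 7.3
eef_pos: [0.545, 0.1772, 0.0528]
eef_rot: [-0.0, 0.927, 0.374, -0.0]
wrist_force: [-0.1, -0.7, 0.0]
opening: -0.001
grasp_force: 0.0
```

>>> {"api": "jog_arm", "payload": {
  "series": [
    [[0,0,0.2,0,0,0,0],[0,0,0.2,0,0,0,0],[0,0,0,0,0,0,0],[0,0,0,0,0,0,0],[0,0,0,0,0,0,0],[0,0,0,0,0,0,0],[0,0,0,0,0,0,0],[0,0,0,0,0,0,0],[0,0,0,0,0,0,0],[0,0,0,0,0,0,0]]
  ]
}}

```text
time_s: 8.3
eef_pos: [0.545, 0.1772, 0.0524]
eef_rot: [0.0, 0.927, 0.374, -0.0]
wrist_force: [-0.2, 0.3, -0.1]
opening: -0.002
grasp_force: 0.0
```

>>> {"api": "jog_arm", "payload": {
  "series": [
    [[0,0,0.2,0,0,0,0],[0,0,0.2,0,0,0,0],[0,0,0,0,0,0,0],[0,0,0,0,0,0,0],[0,0,0,0,0,0,0],[0,0,0,0,0,0,0],[0,0,0,0,0,0,0],[0,0,0,0,0,0,0],[0,0,0,0,0,0,0],[0,0,0,0,0,0,0]]
  ]
}}

```text
time_s: 9.3
eef_pos: [0.545, 0.1773, 0.052]
eef_rot: [-0.0, 0.927, 0.374, 0.0]
wrist_force: [-0.2, -0.3, -0.1]
opening: -0.002
grasp_force: 0.0
```

>>> {"api": "jog_arm", "payload": {
  "series": [
    [[0,0,0.2,0,0,0,0],[0,0,0.2,0,0,0,0],[0,0,0,0,0,0,0],[0,0,0,0,0,0,0],[0,0,0,0,0,0,0],[0,0,0,0,0,0,0],[0,0,0,0,0,0,0],[0,0,0,0,0,0,0],[0,0,0,0,0,0,0],[0,0,0,0,0,0,0]]
  ]
}}

```text
time_s: 10.3
eef_pos: [0.545, 0.1773, 0.0516]
eef_rot: [0.0, 0.927, 0.374, 0.0]
wrist_force: [0.4, -0.4, 1.0]
opening: -0.001
grasp_force: 0.4
```

>>> {"api": "jog_arm", "payload": {
  "series": [
    [[0,0,0.2,0,0,0,0],[0,0,0,0,0,0,0],[0,0,0,0,0,0,0],[0,0,0,0,0,0,0],[0,0,0,0,0,0,0],[0,0,0,0,0,0,0],[0,0,0,0,0,0,0],[0,0,0,0,0,0,0],[0,0,0,0,0,0,0],[0,0,0,0,0,0,0]]
  ]
}}

```text
time_s: 11.3
eef_pos: [0.545, 0.1772, 0.0514]
eef_rot: [0.0, 0.927, 0.374, 0.0]
wrist_force: [-1.1, 0.8, 3.0]
opening: -0.004
grasp_force: 1.6
```

>>> {"api": "jog_arm", "payload": {
  "series": [
    [[0,0,0.1,0,0,0,0],[0,0,0,0,0,0,0],[0,0,0,0,0,0,0],[-0.5,0,0,0,0,0,0],[-1,0,0,0,0,0,0],[-1,0,0,0,0,0,0],[-1,0,0,0,0,0,0],[-1,0,0,0,0,0,0],[-1,0,0,0,0,0,0],[-1,0,0,0,0,0,0]]
  ]
}}

```text
time_s: 12.3
eef_pos: [0.5404, 0.1727, 0.0514]
eef_rot: [0.0, 0.927, 0.374, 0.0]
wrist_force: [0.8, 1.2, 3.1]
opening: 0.004
grasp_force: 1.8
```

Run:
```python
from h import *
st()
```

```text
t 12.3 p [0.5404 0.1727 0.0514] yawx 43.93 z [ 4.e-04  1.e-04 -1.e+00] F [0.75 1.24 3.14] op 0.004 g 1.8 q [0.1  0.39 1.75 0.   1.   0.9 ]
```

>>> {"api": "jog_arm", "payload": {
  "series": [
    [[-1,0,0.1,0,0,0,0],[-1.5,0,0,0,0,0,0],[-1.5,0,0,0,0,0,0],[-1.5,0,0,0,0,0,0],[-1.5,0,0,0,0,0,0],[-1.5,0,0,0,0,0,0],[-1.5,0,0,0,0,0,0],[-1.5,0,0,0,0,0,0],[-1.5,0,0,0,0,0,0],[-1.5,0,0,0,0,0,0]]
  ]
}}

```text
time_s: 13.3
eef_pos: [0.5299, 0.1626, 0.0513]
eef_rot: [0.0, 0.927, 0.374, 0.0]
wrist_force: [0.9, 1.1, 6.1]
opening: 0.002
grasp_force: 2.5
```

Run:
```python
from h import *
st(); c=cam('top'); im=c['frame'];hsv=cv2.cvtColor(im,cv2.COLOR_BGR2HSV)
red=(((hsv[...,0]<5)|(hsv[...,0]>170))&(hsv[...,1]>150)); red[:, :205]=0; red[:,315:]=0;red[240:]=0;red[:135]=0
v,u=np.argwhere(red).mean(0); print(red.sum(),u,v,atz(c,u,v,.05))
cv2.imwrite('pics/t2.png',cv2.resize(im[135:240,205:315],None,fx=5,fy=5))
```

```text
t 13.3 p [0.5299 0.1626 0.0513] yawx 43.93 z [ 3.e-04  1.e-04 -1.e+00] F [0.91 1.12 6.1 ] op 0.002 g 2.5 q [0.08 0.37 1.78 0.   0.99 0.89]
0 nan nan [nan nan nan]<stdin>:4: RuntimeWarning: Mean of empty slice.
  ret = um.true_divide(
```

View pics/t2.png

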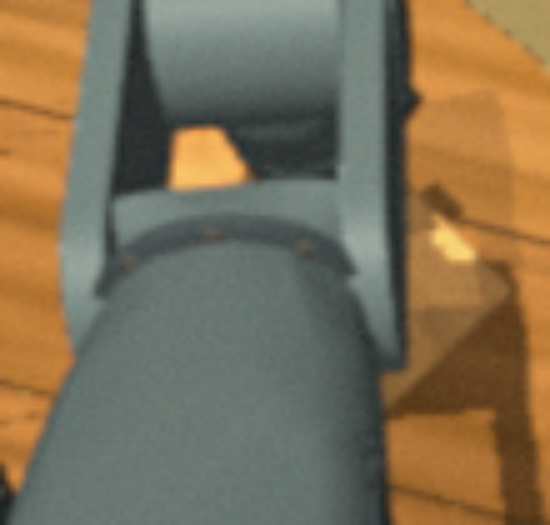

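The arm hides the tray from above, so I'll measure red with the wrist camera by numbers.

>>> {"api": "jog_arm", "payload": {
  "series": [
    [[-1,0,-0.07,0,0,0,0],[-1.5,0,0,0,0,0,0],[-1.5,0,0,0,0,0,0],[-1.5,0,0,0,0,0,0],[-1.5,0,0,0,0,0,0],[-1.5,0,0,0,0,0,0],[-1.5,0,0,0,0,0,0],[-1.5,0,0,0,0,0,0],[-1.5,0,0,0,0,0,0],[-1.5,0,0,0,0,0,0]]
  ]
}}

```text
time_s: 14.35
eef_pos: [0.5194, 0.1525, 0.0513]
eef_rot: [-0.0, 0.927, 0.374, 0.0]
wrist_force: [1.4, 0.8, 4.5]
opening: 0.001
grasp_force: 2.5
```

```bash
cat >> h.py <<'E'
def redpos(c,zmin=.03):
    hsv=cv2.cvtColor(c['frame'],cv2.COLOR_BGR2HSV)
    m=(((hsv[...,0]<6)|(hsv[...,0]>168))&(hsv[...,1]>150)); W=cloud(c); m&=(W[...,2]>zmin)
    n,l,s,ce=cv2.connectedComponentsWithStats(m.astype(np.uint8)); k=1+s[1:,4].argmax(); m=l==k
    P=W[m]; a=np.radians(44); e=np.array([[np.cos(a),np.sin(a)],[-np.sin(a),np.cos(a)]])
    Q=(P[:,:2]-[.5455,.1773])@e.T*1000
    print('red px',ce[k].round(1),s[k],'z',np.percentile(P[:,2],[5,50,95]).round(4),'tray-offset mm lo/med/hi',np.percentile(Q,[1,50,99],axis=0).round(1).tolist())
    return m,W
E
python3 - <<'E'
from h import *
p,M=st(); a=np.radians(44); print('tcp off',(p[:2]-[.5455,.1773])@[np.cos(a),np.sin(a)])
c=cam('wrist'); redpos(c); cv2.imwrite('pics/w2.png',c['frame'])
import pickle; redpos(pickle.load(open('w1.pkl','rb')))
E
```

```text
t 14.35 p [0.5194 0.1525 0.0513] yawx 43.93 z [ 1.e-04  1.e-04 -1.e+00] F [1.41 0.83 4.5 ] op 0.001 g 2.5 q [0.07 0.34 1.81 0.   0.98 0.87]
tcp off -0.03601184665432983
red px [321.4 242.6] [ 272  206   97   83 3767] z [0.0475 0.0506 0.0517] tray-offset mm lo/med/hi [[-47.7, -23.6], [-23.6, -1.9], [-10.8, 22.8]]
red px [319.4 187.3] [ 292  161   55   54 2270] z [0.0498 0.051  0.0521] tray-offset mm lo/med/hi [[-22.0, -23.2], [1.6, -0.1], [24.1, 22.1]]
```

Red has followed the finger (about 35 mm) with no sideways drift.

>>> {"api": "jog_arm", "payload": {
  "series": [
    [[-1,0,0,0,0,0,0],[-1.5,0,0,0,0,0,0],[-1.5,0,0,0,0,0,0],[-1.5,0,0,0,0,0,0],[-1.5,0,0,0,0,0,0],[-1.5,0,0,0,0,0,0],[-1.5,0,0,0,0,0,0],[-1.5,0,0,0,0,0,0],[-1.5,0,0,0,0,0,0],[-1.5,0,0,0,0,0,0]]
  ]
}}

```text
time_s: 15.4
eef_pos: [0.5089, 0.1425, 0.0513]
eef_rot: [-0.0, 0.927, 0.374, 0.0]
wrist_force: [1.2, 1.5, 6.1]
opening: 0.0
grasp_force: 2.6
```

>>> {"api": "jog_arm", "payload": {
  "series": [
    [[-1.5,0,-0.07,0,0,0,0],[-1.5,0,0,0,0,0,0],[-1.5,0,0,0,0,0,0],[-1.5,0,0,0,0,0,0],[-1.5,0,0,0,0,0,0],[-1.5,0,0,0,0,0,0],[-1,0,0,0,0,0,0],[-0.5,0,0,0,0,0,0],[0,0,0,0,0,0,0],[0,0,0,0,0,0,0]]
  ]
}}

```text
time_s: 16.4
eef_pos: [0.5013, 0.1352, 0.0513]
eef_rot: [0.0, 0.927, 0.374, -0.0]
wrist_force: [0.8, 1.2, 5.3]
opening: -0.001
grasp_force: 2.5
```

Run:
```python
from h import *
p,M=st(); a=np.radians(44); print('tcp off',(p[:2]-[.5455,.1773])@[np.cos(a),np.sin(a)])
c=cam('wrist'); redpos(c); cv2.imwrite('pics/w3.png',c['frame'])
```

```text
t 16.4 p [0.5013 0.1352 0.0513] yawx 43.94 z [-3.e-04 -2.e-04 -1.e+00] F [0.8  1.22 5.26] op -0.001 g 2.5 q [ 0.03  0.3   1.87 -0.    0.97  0.84]
tcp off -0.06103556852318959
red px [321.4 243.5] [ 272  211   97   78 3649] z [0.0492 0.0506 0.0517] tray-offset mm lo/med/hi [[-72.8, -23.6], [-48.9, -1.9], [-36.0, 22.8]]
```

View pics/w3.png

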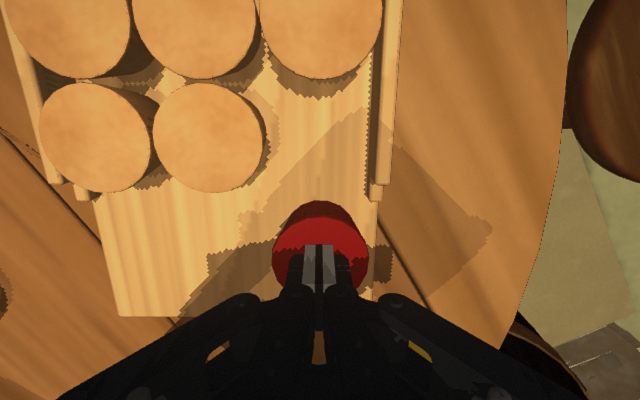

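The picture shows red at about (321,243) standing on the bare front, well clear: the nearest beech edge is near (265,140), the wall end near (378,190). Next I'll lift the finger, open and straddle red.

>>> {"api": "jog_arm", "payload": {
  "series": [
    [[0,0,-3,0,0,0,0],[0,0,-8,0,0,0,80],[0,0,-8,0,0,0,80],[1,-0.4,0,0,0,0,80],[0,0,0,0,0,0,80],[0,0,0,0,0,0,80],[0,0,0,0,0,0,80],[0,0,0,0,0,0,80],[0,0,0,0,0,0,80],[0,0,0,0,0,0,80]]
  ]
}}

```text
time_s: 17.45
eef_pos: [0.5018, 0.1362, 0.0702]
eef_rot: [-0.0, 0.927, 0.374, -0.0]
wrist_force: [0.2, -0.8, -0.1]
opening: 0.934
grasp_force: 0.0
```

Run:
```python
from h import *
import pickle
p,M=st(); a=np.radians(44); print('tcp off',(p[:2]-[.5455,.1773])@[np.cos(a),np.sin(a)],(p[:2]-[.5455,.1773])@[-np.sin(a),np.cos(a)])
c=cam('wrist'); m,W=redpos(c); pickle.dump(c,open('w4.pkl','wb'))
top=m&(W[...,2]>.047); q,_=cv2.findContours(top.astype(np.uint8),0,2); k=max(q,key=cv2.contourArea); (u,v),ax,an=cv2.fitEllipse(k); w=atz(c,u,v,.051); print('ellipse',u,v,ax,w,(w[:2]-[.5455,.1773])@[np.cos(a),np.sin(a)],(w[:2]-[.5455,.1773])@[-np.sin(a),np.cos(a)])
cv2.imwrite('pics/w4.png',c['frame'])
```

```text
t 17.45 p [0.5018 0.1362 0.0702] yawx 43.93 z [-2.e-04 -0.e+00 -1.e+00] F [ 0.24 -0.8  -0.14] op 0.934 g 0.0 q [0.04 0.27 1.86 0.   1.01 0.84]
tcp off -0.05999345751858525 0.0008330567078574831
red px [320.5 244. ] [ 278  203   87   82 5492] z [0.0499 0.051  0.052 ] tray-offset mm lo/med/hi [[-82.7, -22.8], [-58.6, -0.1], [-36.4, 22.3]]
ellipse 320.3924865722656 244.17616271972656 (79.52642822265625, 85.693603515625) [0.50342205 0.13627739 0.051     ] -0.05876504204747869 -0.0002794006046743028
```

View pics/w4.png

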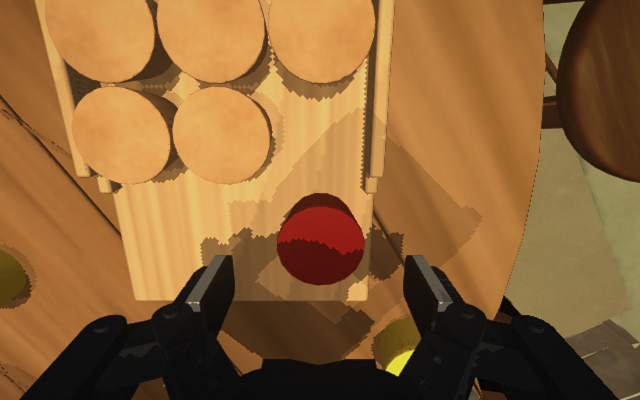

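Red is at about (320,244), midway between the open fingers at (222,280) and (412,280). It is free on all sides.

>>> {"api": "jog_arm", "payload": {
  "series": [
    [[1,0.8,6,0,0,0,80],[0,0,8,0,0,0,80],[0,0,8,0,0,0,80],[0,0,6,0,0,0,80],[0,0,4,0,0,0,80],[0,0,0,0,0,0,80],[0,0,0,0,0,0,30],[0,0,0,0,0,0,30],[0,0,0,0,0,0,30],[0,0,0,0,0,0,30]]
  ]
}}

```text
time_s: 18.5
eef_pos: [0.5037, 0.1364, 0.0392]
eef_rot: [0.0, 0.927, 0.374, 0.001]
wrist_force: [-0.7, -0.2, 5.8]
opening: 0.543
grasp_force: 61.2
```

>>> {"api": "jog_arm", "payload": {
  "series": [
    [[0,0,0,0,0,0,30],[0,0,0,0,0,0,30],[0,0,-1,0,0,0,30],[0,0,-3,0,0,0,30],[0,0,-6,0,0,0,30],[0,0,-10,0,0,0,30],[0,0,-15,0,0,0,30],[0,0,-20,0,0,0,30],[0,0,-15,0,0,0,30],[0,0,-5,0,0,0,30]]
  ]
}}

```text
time_s: 19.5
eef_pos: [0.5046, 0.1364, 0.1158]
eef_rot: [0.001, 0.927, 0.374, 0.002]
wrist_force: [-0.5, 0.8, 0.1]
opening: 0.551
grasp_force: 61.6
```

Run:
```python
from h import *
import pickle
p,M=st()
c=cam('wrist'); m,W=redpos(c); pickle.dump(c,open('w5.pkl','wb'))
q=(W[m]-p)@M*1000; print('tool frame pct',np.percentile(q,[1,5,50,95,99],axis=0).round(1))
cv2.imwrite('pics/w5.png',c['frame'])
s=cam('side'); im=s['frame']; cv2.imwrite('pics/s5.png',cv2.resize(im[120:320,220:420],None,fx=3,fy=3))
```

```text
t 19.5 p [0.5046 0.1364 0.1158] yawx 43.94 z [ 3.9e-03  1.0e-04 -1.0e+00] F [-0.53  0.83  0.09] op 0.551 g 61.6 q [ 0.04  0.2   1.84 -0.    1.1   0.84]
red px [319.2 271.7] [ 268  213  102  110 8303] z [0.1165 0.1274 0.1284] tray-offset mm lo/med/hi [[-82.2, -23.3], [-55.7, -1.7], [-35.4, 21.3]]
tool frame pct [[-24.3 -22.2 -13. ]
 [-20.5 -19.  -12.6]
 [  2.1   0.7 -11.6]
 [ 21.1  19.2  -0.6]
 [ 22.5  22.4  14. ]]
```

View pics/w5.png

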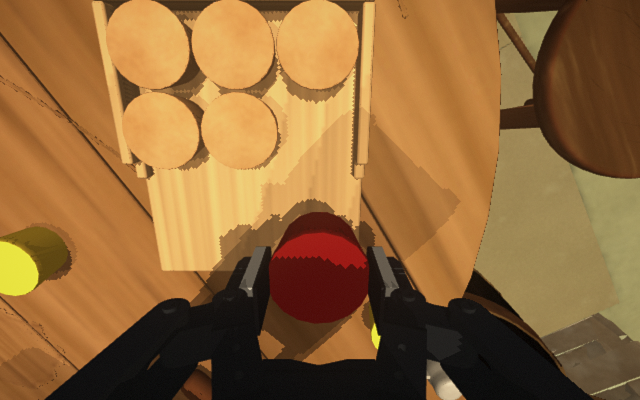

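Red is held level between the pads, at about (319,268) in the picture. Now to the cask, stopping about 65 mm short so the wrist camera sees the hole ahead.

>>> {"api": "jog_arm", "payload": {
  "series": [
    [[-20,12,-15,0,0,0,30],[-38,23,-22,0,0,0,30],[-38,23,-22,0,0,0,30],[-38,23,-22,0,0,0,30],[-38,23,-22,0,0,0,30],[-38,23,-22,0,0,0,30],[-38,23,-22,0,0,0,30],[-40,25,-1,0,0,0,30],[-40,25,-1,0,0,0,30],[-40,25,-1,0,0,0,30]]
  ]
}}

```text
time_s: 20.6
eef_pos: [0.3931, -0.2825, 0.2627]
eef_rot: [-0.0, 0.927, 0.374, -0.0]
wrist_force: [0.8, 0.8, -1.3]
opening: 0.545
grasp_force: 61.8
```

>>> {"api": "jog_arm", "payload": {
  "series": [
    [[-40,25,0,0,0,0,30],[-40,25,0,0,0,0,30],[-25,12,0,0,0,0,30],[-10,5,0,0,0,0,30],[0,0,0,0,0,0,30],[0,0,0,0,0,0,30],[0,0,0,0,0,0,30],[0,0,0,0,0,0,30],[0,0,0,0,0,0,30],[0,0,0,0,0,0,30]]
  ]
}}

```text
time_s: 21.6
eef_pos: [0.3582, -0.4085, 0.2635]
eef_rot: [0.0, 0.927, 0.374, 0.0]
wrist_force: [-0.8, 0.6, -0.1]
opening: 0.541
grasp_force: 61.8
```

```bash
cat >> h.py <<'E'
def ell(mask):
    q,_=cv2.findContours(mask.astype(np.uint8),0,2); k=cv2.convexHull(max(q,key=cv2.contourArea)); return cv2.fitEllipse(k)
E
python3 - <<'E'
from h import *
import pickle
p,M=st(); c=cam('wrist'); pickle.dump(c,open('w6.pkl','wb')); im=c['frame']
m,W=redpos(c)
zt=np.percentile(W[m][:,2],70); (u,v),ax,an=ell(m&(W[...,2]>zt-.004)); w=atz(c,u,v,zt); print('bung top',u,v,ax,w,'tool',((w-p)@M*1000).round(1))
hsv=cv2.cvtColor(im,cv2.COLOR_BGR2HSV); b=(hsv[...,0]>18)&(hsv[...,0]<32)&(hsv[...,1]>110)&(hsv[...,2]>110)&(abs(W[...,2]-.191)<.012)
print('brass',b.sum(),W[b].mean(0)); e=ell(b); print(e)
h=atz(c,*e[0],.191); print('hole',h,'tool',((h-p)@M*1000).round(1), 'z med',np.median(W[b][:,2]))
dk=(hsv[...,2]<60).astype(np.uint8); 
cv2.imwrite('pics/w6.png',im)
E
```

```text
t 21.6 p [ 0.3582 -0.4085  0.2635] yawx 43.99 z [ 2.e-04 -2.e-04 -1.e+00] F [-0.8   0.56 -0.14] op 0.541 g 61.8 q [-1.07  0.08  1.65  0.    1.41 -0.27]
red px [318.7 269.2] [ 268  212  102  111 8683] z [0.2558 0.2751 0.2761] tray-offset mm lo/med/hi [[-565.7, -313.8], [-538.3, -291.7], [-519.2, -269.2]]
bung top 318.5656433105469 275.3778076171875 (93.98818969726562, 103.55056762695312) [ 0.35874761 -0.40821685  0.27542536] tool [  0.6   0.1 -11.9]
brass 4120 [ 0.40862268 -0.36383023  0.19032239]
((322.7936096191406, 115.93927764892578), (101.244384765625, 104.10711669921875), 5.817185401916504)
hole [ 0.40867455 -0.36390558  0.191     ] tool [67.3  2.9 72.5] z med 0.19033907576518005
```

View pics/w6.png

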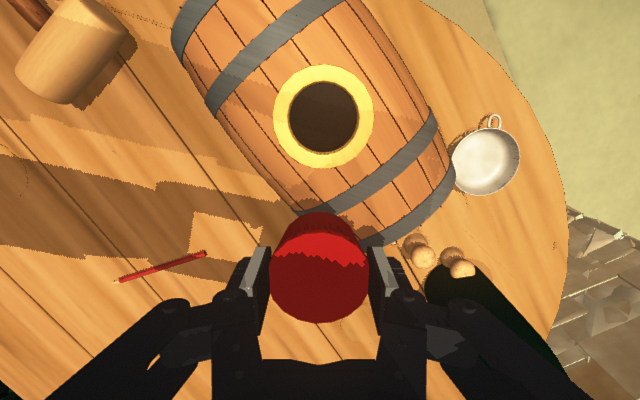

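The wrist view shows the brass bush centred at (323,116), with red held upright. The top camera agrees on the hole to within 1.5 mm.

>>> {"api": "jog_arm", "payload": {
  "series": [
    [[15,0.7,0,0,0,0,30],[22,1,0,0,0,0,30],[20,0.8,6,0,0,0,30],[9.7,0.3,8,0,0,0,30],[0,0,8,0,0,0,30],[0,0,8,0,0,0,30],[0,0,5,0,0,0,30],[0,0,0,0,0,0,30],[0,0,0,0,0,0,30],[0,0,0,0,0,0,30]]
  ]
}}

```text
time_s: 22.65
eef_pos: [0.4078, -0.3653, 0.2288]
eef_rot: [0.0, 0.928, 0.374, 0.0]
wrist_force: [-0.4, -0.2, -0.6]
opening: 0.55
grasp_force: 61.8
```

Run:
```python
from h import *
import pickle
from scipy.optimize import least_squares
p,M=st(); c=cam('wrist'); pickle.dump(c,open('w7.pkl','wb')); im=c['frame']
m,W=redpos(c); s=cam('side'); t=cam('top')
zt=np.percentile(W[m][:,2],70); tm=m&(W[...,2]>zt-.004); (u,v),ax,an=ell(tm); w=atz(c,u,v,zt); print('bung top',u,v,w,'tool',((w-p)@M*1000).round(1))
P=W[cv2.erode(tm.astype(np.uint8),np.ones((7,7)))>0]; k=np.linalg.lstsq(np.c_[P[:,:2],np.ones(len(P))],P[:,2],rcond=None)[0]; print('slope',k[:2])
hsv=cv2.cvtColor(im,cv2.COLOR_BGR2HSV); b=(hsv[...,0]>18)&(hsv[...,0]<32)&(hsv[...,1]>110)&(hsv[...,2]>70)&(abs(W[...,2]-.191)<.006)
# outer rim points: circle radius 34 at z .191
vv,uu=np.where(b); Q=np.array([atz(c,a,d,.191)[:2] for a,d in zip(uu,vv)])
a=np.array([.4087,-.3639]); r=np.linalg.norm(Q-a,axis=1); th=np.arctan2(*(Q-a).T[::-1]); bins=np.round(th/.05); E=[]
for q in np.unique(bins):
    i=np.where(bins==q)[0]; 
    if r[i].max()>.030: E.append(Q[i[r[i].argmax()]])
E=np.array(E); f=least_squares(lambda x:np.hypot(*(E-x[:2]).T)-x[2],[*a,.034],loss='soft_l1',f_scale=.0005); h=np.r_[f.x[:2],.191]; print(len(E),f.x,'hole in tool',((h-p)@M*1000).round(1))
cv2.imwrite('pics/w7.png',np.hstack([cv2.resize(im[150:400,200:450],(400,400)),cv2.resize(s['frame'][80:150,300:370],(400,400))]))
```

```text
t 22.65 p [ 0.4078 -0.3653  0.2288] yawx 43.89 z [ 5.e-04 -7.e-04 -1.e+00] F [-0.38 -0.22 -0.55] op 0.55 g 61.8 q [-0.95  0.12  1.68 -0.    1.34 -0.14]
red px [318.7 269.7] [ 268  212  102  111 8603] z [0.2227 0.2403 0.2413] tray-offset mm lo/med/hi [[-500.2, -317.0], [-472.9, -294.9], [-453.5, -272.5]]
bung top 318.57867431640625 275.2999572753906 [ 0.40829149 -0.36493851  0.24066147] tool [  0.6   0.1 -11.9]
slope [0.22224918 0.21353584]
66 [ 0.40800081 -0.3645313   0.03275398] hole in tool [ 0.7 -0.4 37.8]
```

View pics/w7.png

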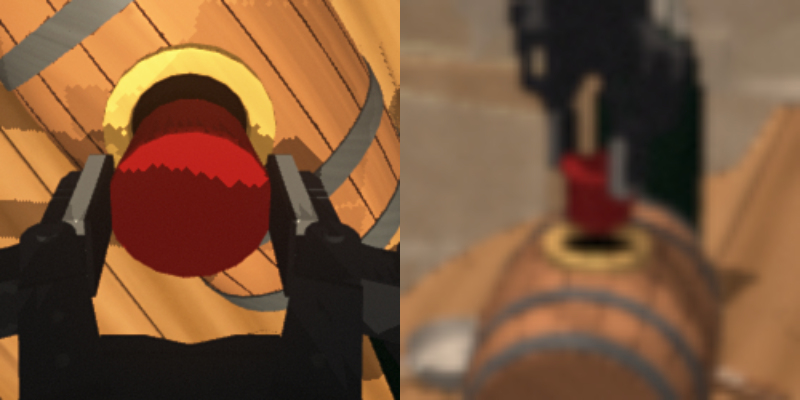

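The bung is over the mouth and the two agree to about 0.5 mm in both views (bush ring around (190,120) in the left crop, bung (600,190) over bush (598,245) in the right). Lowering into the hole.

>>> {"api": "jog_arm", "payload": {
  "series": [
    [[0,-0.2,3,0,0,0,30],[0,0,4,0,0,0,30],[0,0,4,0,0,0,30],[0,0,4,0,0,0,30],[0,0,4,0,0,0,30],[0,0,3,0,0,0,30],[0,0,2,0,0,0,30],[0,0,1,0,0,0,30],[0,0,0,0,0,0,30],[0,0,0,0,0,0,30]]
  ]
}}

```text
time_s: 23.8
eef_pos: [0.4078, -0.3646, 0.2034]
eef_rot: [0.0, 0.927, 0.374, 0.0]
wrist_force: [1.2, 0.6, -1.6]
opening: 0.543
grasp_force: 61.8
```

Run:
```python
from h import *
p,M=st()
```

```text
t 23.8 p [ 0.4078 -0.3646  0.2034] yawx 43.94 z [ 1.e-04  0.e+00 -1.e+00] F [ 1.16  0.59 -1.62] op 0.543 g 61.8 q [-0.95  0.15  1.71  0.    1.29 -0.14]
```

>>> {"api": "jog_arm", "payload": {
  "series": [
    [[0,0,1,0,0,0,30],[0,0,1,0,0,0,30],[0,0,1,0,0,0,30],[0,0,1,0,0,0,30],[0,0,1,0,0,0,30],[0,0,0.5,0,0,0,30],[0,0,0.5,0,0,0,30],[0,0,0,0,0,0,30],[0,0,0,0,0,0,30],[0,0,0,0,0,0,30]]
  ]
}}

```text
time_s: 24.8
eef_pos: [0.4083, -0.3643, 0.1975]
eef_rot: [0.0, 0.927, 0.374, 0.001]
wrist_force: [4.4, 3.5, 2.0]
opening: 0.543
grasp_force: 62.0
```

>>> {"api": "jog_arm", "payload": {
  "series": [
    [[0.5,0,0,0,0,0,30],[0.4,0,0,0,0,0,30],[0,0,0,0,0,0,30],[0,0,0.3,0,0,0,30],[0,0,0.3,0,0,0,30],[0,0,0.4,0,0,0,30],[0,0,0,0,0,0,30],[0,0,0,0,0,0,30],[0,0,0,0,0,0,30],[0,0,0,0,0,0,30]]
  ]
}}

```text
time_s: 25.8
eef_pos: [0.4084, -0.364, 0.1964]
eef_rot: [0.0, 0.927, 0.374, 0.0]
wrist_force: [3.4, 2.5, 1.7]
opening: 0.545
grasp_force: 62.0
```

>>> {"api": "jog_arm", "payload": {
  "series": [
    [[0.4,0,0,0,0,0,30],[0.3,0,0,0,0,0,30],[0,0,0,0,0,0,30],[0,0,0.3,0,0,0,30],[0,0,0.3,0,0,0,30],[0,0,0.3,0,0,0,30],[0,0,0,0,0,0,30],[0,0,0,0,0,0,30],[0,0,0,0,0,0,30],[0,0,0,0,0,0,30]]
  ]
}}

```text
time_s: 26.8
eef_pos: [0.4088, -0.3637, 0.1954]
eef_rot: [0.0, 0.927, 0.374, -0.0]
wrist_force: [1.1, -2.7, -1.0]
opening: 0.541
grasp_force: 61.9
```

Run:
```python
from h import *
p,M=st(); print(M.T@ctrl.get_obs()['wrist_force'],M.T@ctrl.get_obs()['torque'])
```

```text
t 26.8 p [ 0.4088 -0.3637  0.1954] yawx 43.93 z [-2.e-04 -3.e-04 -1.e+00] F [ 1.06 -2.72 -0.95] op 0.541 g 61.9 q [-0.94  0.15  1.71 -0.    1.27 -0.14]
[-1.12652964  2.69749226  0.95213399] [-0.34493849 -0.18132594 -0.0096337 ]
```

>>> {"api": "jog_arm", "payload": {
  "series": [
    [[-0.1,0.3,0,0,0,0,30],[0,0,0.3,0,0,0,30],[0,0,0.3,0,0,0,30],[0,0,0.3,0,0,0,30],[0,0,0,0,0,0,30],[0,0,0,0,0,0,30],[0,0,0,0,0,0,30],[0,0,0,0,0,0,30],[0,0,0,0,0,0,30],[0,0,0,0,0,0,30]]
  ]
}}

```text
time_s: 27.8
eef_pos: [0.4089, -0.3638, 0.1946]
eef_rot: [-0.0, 0.927, 0.374, -0.0]
wrist_force: [-3.3, -0.4, 3.7]
opening: 0.545
grasp_force: 62.2
```

>>> {"api": "jog_arm", "payload": {
  "series": [
    [[0,0,0.2,0,0,0,30],[0,0,0.2,0,0,0,30],[0,0,0,0,0,0,30],[0,0,0,0,0,0,30],[0,0,0,0,0,0,30],[0,0,0,0,0,0,30],[0,0,0,0,0,0,30],[0,0,0,0,0,0,30],[0,0,0,0,0,0,30],[0,0,0,0,0,0,30]]
  ]
}}

```text
time_s: 28.8
eef_pos: [0.4089, -0.3638, 0.1943]
eef_rot: [0.0, 0.927, 0.374, -0.0]
wrist_force: [-3.8, -0.3, 5.0]
opening: 0.547
grasp_force: 62.3
```

Red is seating with about 5 N. I'll release, lift clear, shut the fingers and push on its top.

>>> {"api": "jog_arm", "payload": {
  "series": [
    [[0,0,0,0,0,0,80],[0,0,0,0,0,0,80],[0,0,0,0,0,0,80],[0,0,0,0,0,0,80],[0,0,-3,0,0,0,80],[0,0,-8,0,0,0,80],[0,0,-10,0,0,0,80],[0,0,-5,0,0,0,80],[0,0,0,0,0,0,0],[0,0,0,0,0,0,0]]
  ]
}}

```text
time_s: 29.8
eef_pos: [0.4091, -0.3639, 0.2204]
eef_rot: [0.0, 0.927, 0.374, 0.0]
wrist_force: [0.4, 0.2, -0.7]
opening: 0.62
grasp_force: 0.0
```

Run:
```python
from h import *
p,M=st(); c=cam('wrist'); m,W=redpos(c)
P=W[m];P=P[P[:,2]<.25]; zt=np.percentile(P[:,2],70); (u,v),ax,an=ell(m&(abs(W[...,2]-zt)<.004)); w=atz(c,u,v,zt); print('bung top',u,v,w,'tool',((w-p)@M*1000).round(1))
P=P[abs(P[:,2]-zt)<.003]; print(np.linalg.lstsq(np.c_[P[:,:2]-P[:,:2].mean(0),np.ones(len(P))],P[:,2],rcond=None)[0])
cv2.imwrite('pics/w8.png',c['frame'])
```

```text
t 29.8 p [ 0.4091 -0.3639  0.2204] yawx 43.93 z [ 3.e-04 -4.e-04 -1.e+00] F [ 0.36  0.22 -0.66] op 0.62 g 0.0 q [-0.94  0.13  1.69  0.    1.32 -0.14]
red px [318.2 249.6] [ 274  204   89   89 5974] z [0.2049 0.2065 0.2075] tray-offset mm lo/med/hi [[-498.5, -316.9], [-473.5, -294.3], [-451.8, -271.8]]
bung top 318.0834655761719 250.6746368408203 [ 0.40903462 -0.36368478  0.20679303] tool [ 0.1 -0.2 13.6]
[-0.00676371 -0.00749374  0.20648297]
```

>>> {"api": "jog_arm", "payload": {
  "series": [
    [[0,0,0,0,0,0,0],[0,0,0,0,0,0,0],[0,0,3,0,0,0,0],[0,0,4,0,0,0,0],[0,0,3,0,0,0,0],[0,0,2,0,0,0,0],[0,0,0.5,0,0,0,0],[0,0,0,0,0,0,0],[0,0,0,0,0,0,0],[0,0,0,0,0,0,0]]
  ]
}}

```text
time_s: 30.85
eef_pos: [0.4091, -0.3639, 0.2078]
eef_rot: [0.0, 0.927, 0.374, 0.0]
wrist_force: [-0.1, 0.4, -0.3]
opening: 0.001
grasp_force: 0.0
```

>>> {"api": "jog_arm", "payload": {
  "series": [
    [[0,0,0.3,0,0,0,0],[0,0,0.3,0,0,0,0],[0,0,0.3,0,0,0,0],[0,0,0,0,0,0,0],[0,0,0,0,0,0,0],[0,0,0,0,0,0,0],[0,0,0,0,0,0,0],[0,0,0,0,0,0,0],[0,0,0,0,0,0,0],[0,0,0,0,0,0,0]]
  ]
}}

```text
time_s: 31.85
eef_pos: [0.409, -0.3639, 0.2068]
eef_rot: [0.0, 0.927, 0.374, -0.0]
wrist_force: [0.1, -0.9, 2.9]
opening: 0.003
grasp_force: 1.4
```

>>> {"api": "jog_arm", "payload": {
  "series": [
    [[0,0,0.3,0,0,0,0],[0,0,0.2,0,0,0,0],[0,0,0,0,0,0,0],[0,0,0,0,0,0,0],[0,0,0,0,0,0,0],[0,0,0,0,0,0,0],[0,0,0,0,0,0,0],[0,0,0,0,0,0,0],[0,0,0,0,0,0,0],[0,0,0,0,0,0,0]]
  ]
}}

```text
time_s: 32.85
eef_pos: [0.4091, -0.3639, 0.2063]
eef_rot: [0.0, 0.927, 0.374, 0.0]
wrist_force: [0.0, -0.0, 5.4]
opening: 0.002
grasp_force: 2.6
```

>>> {"api": "jog_arm", "payload": {
  "series": [
    [[0,0,0.3,0,0,0,0],[0,0,0.3,0,0,0,0],[0,0,0.2,0,0,0,0],[0,0,0,0,0,0,0],[0,0,0,0,0,0,0],[0,0,0,0,0,0,0],[0,0,0,0,0,0,0],[0,0,0,0,0,0,0],[0,0,0,0,0,0,0],[0,0,0,0,0,0,0]]
  ]
}}

```text
time_s: 33.85
eef_pos: [0.4091, -0.3639, 0.2059]
eef_rot: [0.0, 0.927, 0.374, 0.0]
wrist_force: [-1.9, -0.3, 8.2]
opening: -0.003
grasp_force: 3.6
```

>>> {"api": "jog_arm", "payload": {
  "series": [
    [[0,0,0.3,0,0,0,0],[0,0,0.3,0,0,0,0],[0,0,0.2,0,0,0,0],[0,0,0,0,0,0,0],[0,0,0,0,0,0,0],[0,0,0,0,0,0,0],[0,0,0,0,0,0,0],[0,0,0,0,0,0,0],[0,0,0,0,0,0,0],[0,0,0,0,0,0,0]]
  ]
}}

```text
time_s: 34.85
eef_pos: [0.4092, -0.364, 0.2055]
eef_rot: [0.0, 0.927, 0.374, 0.0]
wrist_force: [-1.9, 0.6, 9.2]
opening: 0.001
grasp_force: 4.8
```

>>> {"api": "jog_arm", "payload": {
  "series": [
    [[0,0,0.3,0,0,0,0],[0,0,0.3,0,0,0,0],[0,0,0.3,0,0,0,0],[0,0,0.2,0,0,0,0],[0,0,0,0,0,0,0],[0,0,0,0,0,0,0],[0,0,0,0,0,0,0],[0,0,0,0,0,0,0],[0,0,0,0,0,0,0],[0,0,0,0,0,0,0]]
  ]
}}

```text
time_s: 35.85
eef_pos: [0.4092, -0.364, 0.205]
eef_rot: [0.001, 0.927, 0.374, 0.0]
wrist_force: [-3.2, 2.8, 13.4]
opening: 0.001
grasp_force: 6.5
```

>>> {"api": "jog_arm", "payload": {
  "series": [
    [[0,0,0.3,0,0,0,0],[0,0,0.3,0,0,0,0],[0,0,0.3,0,0,0,0],[0,0,0.2,0,0,0,0],[0,0,0,0,0,0,0],[0,0,0,0,0,0,0],[0,0,0,0,0,0,0],[0,0,0,0,0,0,0],[0,0,0,0,0,0,0],[0,0,0,0,0,0,0]]
  ]
}}

```text
time_s: 36.85
eef_pos: [0.4093, -0.3641, 0.2045]
eef_rot: [0.001, 0.927, 0.374, 0.0]
wrist_force: [-3.3, 3.7, 16.2]
opening: -0.001
grasp_force: 8.2
```

>>> {"api": "jog_arm", "payload": {
  "series": [
    [[0,0,0.3,0,0,0,0],[0,0,0.3,0,0,0,0],[0,0,0.1,0,0,0,0],[0,0,0,0,0,0,0],[0,0,0,0,0,0,0],[0,0,0,0,0,0,0],[0,0,0,0,0,0,0],[0,0,0,0,0,0,0],[0,0,0,0,0,0,0],[0,0,0,0,0,0,0]]
  ]
}}

```text
time_s: 37.85
eef_pos: [0.4093, -0.3641, 0.2042]
eef_rot: [0.001, 0.927, 0.374, 0.0]
wrist_force: [-5.0, 5.8, 18.5]
opening: 0.001
grasp_force: 9.4
```

Pushed home at 18.5 N. Lifting off and checking.

>>> {"api": "jog_arm", "payload": {
  "series": [
    [[0,0,-1,0,0,0,0],[0,0,-2,0,0,0,0],[0,0,-4,0,0,0,0],[0,0,-10,0,0,0,0],[0,0,-15,0,0,0,0],[0,0,-15,0,0,0,0],[-10,0,-8,0,0,0,0],[-20,0,0,0,0,0,0],[-10,0,0,0,0,0,0],[0,0,0,0,0,0,0]]
  ]
}}

```text
time_s: 38.85
eef_pos: [0.3791, -0.3926, 0.2569]
eef_rot: [0.0, 0.928, 0.373, -0.0]
wrist_force: [-0.3, -0.4, -0.3]
opening: -0.003
grasp_force: 0.0
```

Run:
```python
from h import *
p,M=st(); c=cam('wrist'); m,W=redpos(c)
P=W[m];P=P[P[:,2]<.25]; zt=np.percentile(P[:,2],70); (u,v),ax,an=ell(m&(abs(W[...,2]-zt)<.004)); print('bung top',atz(c,u,v,zt))
P=P[abs(P[:,2]-zt)<.003]; print(np.linalg.lstsq(np.c_[P[:,:2]-P[:,:2].mean(0),np.ones(len(P))],P[:,2],rcond=None)[0])
hsv=cv2.cvtColor(c['frame'],cv2.COLOR_BGR2HSV); b=(hsv[...,0]>18)&(hsv[...,0]<32)&(hsv[...,1]>110)&(hsv[...,2]>110)&(abs(W[...,2]-.191)<.012)
e=ell(b); print('hole',atz(c,*e[0],.191),np.median(W[b][:,2]))
cv2.imwrite('pics/w9.png',c['frame'])
```

```text
t 38.85 p [ 0.3791 -0.3926  0.2569] yawx 43.81 z [-2.e-04 -2.e-04 -1.e+00] F [-0.32 -0.44 -0.34] op -0.003 g 0.0 q [-1.02  0.09  1.65 -0.    1.4  -0.21]
red px [318.3 162.5] [ 280  124   78   78 4734] z [0.204  0.205  0.2061] tray-offset mm lo/med/hi [[-498.3, -317.0], [-474.8, -294.3], [-452.7, -272.0]]
bung top [ 0.4085292  -0.36429857  0.20538916]
[-0.00897803 -0.00332513  0.20504599]
hole [ 0.40877696 -0.36385109  0.191     ] 0.19039543650879598
```

View pics/w9.png

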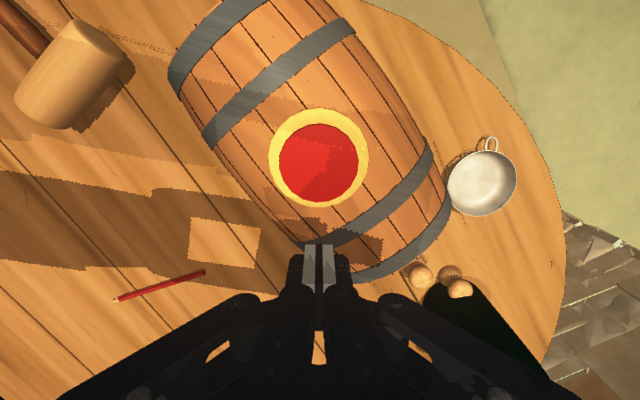

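Red at (318,162) sits level and centred in the bush to about 0.5 mm. Its top is 14–15 mm above the mouth, so the underside is about 21–22 mm down. The arm is clear.

```bash
python3 -c "
from bench import ctrl
print(ctrl.hand_in())"
```

```text
the job is handed in; nothing more can be done
None
```

The red bung was slid out of the pack, picked up, lowered into the bung hole and pushed home with about 18.5 N, then released. It sits level and centred to about 0.5 mm, and the job was handed in (no verdict was returned).

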